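# Close the hearing-aid test chamber and hold it home in its dock

### The job

Put the lid on the small aluminium hearing-aid test chamber so that it sits fully down, then slide the closed chamber into the corner of its dock, its long side against the longer stop and its end against the shorter one, both square and touching. Finish while still holding it there: keep pressing it firmly (about 10 newtons each way) against both stops at once and do not let go. Leave the other things on the desk where they are.

Things in the scene. Friction and masses are not known exactly. Their poses are not given: they have to be found in the camera images.
- chamber: Loose open-topped aluminium box, 90 (its x) x 60 (y) x 40 mm high, walls 4, 0.5 kg; a hearing aid on a coupler inside, at most 23 mm high. Origin: centre of underside. Stands on the dock plate off the stops, turned up to 15 degrees; slides. Home, with end on far stop and long side on side stop: origin at x +40, y +35, z +4 mm in the dock's frame.
- lid: Loose chamber lid, 0.16 kg: plug 78 x 48 x 8 mm, on it a plate 90 x 60 x 5 mm, then a black handle bar 50 mm long (lid's x), 14 thick (y), 13 to 39 mm above the origin. Origin: centre of the plug's underside; lies upright on the desk. Plug has 2 mm play all round in the mouth (82 x 52); seated, its origin is 32 mm above the chamber's. Fits either way round (half turn).
- dock: Grey base plate of the dock, fixed to the desk, 200 mm (x) by 160 mm (y), 4 mm thick, with two fixed steel stops on it that form a corner. Origin at the centre of its underside. The corner is at its +x, +y end. The plate and both stops are slippery (friction coefficient about 0.12).
- far_stop: Fixed steel bar on the dock, the shorter stop: 70 mm long (along the dock's y), 12 mm thick, 36 mm high above the plate; origin at the centre of its underside. Its working face looks to the dock's -x, 85 mm from the dock's origin, and spans y -10 to +60 mm in the dock's frame.
- side_stop: Fixed steel bar on the dock, the longer stop: 110 mm long (along the dock's x), 12 mm thick, 36 mm high above the plate; origin at the centre of its underside. Its working face looks to the dock's -y, 65 mm from the dock's origin, and spans x -30 to +80 mm in the dock's frame.
- corner (a point): Point on top of the base plate (4 mm above the desk) where the planes of the two stops' working faces meet: the chamber's corner belongs there.
- otoscope: Bystander: hand-held ear scope lying down, 150 mm long, 28 mm thick; origin under its handle's middle. Not part of the job.
- headphones: Bystander: headphones lying down, about 190 x 160 mm, 70 mm high; origin on the desk between the ear cups and the band. Not part of the job.
- gel: Bystander: clear hand-gel bottle, 60 mm across, 150 mm high; origin under its centre. Not part of the job.
- cotton_jar: Bystander: glass jar with steel cap, 72 mm across, 100 mm high; origin under its centre. Not part of the job.
- tip_box: Bystander: small cardboard carton, 70 x 100 x 45 mm; origin under its centre. Not part of the job.
- pen: Bystander: pen lying down, 143 mm long, 9 mm thick; origin under its middle. Not part of the job.
There are look-alikes about, which are no part of the job. Leave any orange or purple look-alike of the lid alone. What is shaped like the chamber but green or yellow is not meant.

How it is judged:
On the way:
1. the lid is seated on the chamber (x of lid in the frame of chamber between -0.0035 and 0.0035 m and y of lid in the frame of chamber between -0.0035 and 0.0035 m and z of lid in the frame of chamber between 0.029 and 0.035 m and angle between the z axis of lid and the z axis of chamber, either way round below 0.06 rad and angle between the x axis of lid and the x axis of chamber, either way round below 0.12 rad), for 0.2 s.
At the end, for the whole second after the job is handed in: Lid seated (within 3.5 mm sideways, 3 mm in height); chamber on the dock plate within 3 mm of home in the corner, square within 2 degrees, at rest, pressing with over 2 N on the far stop and over 2 N on the side stop, the robot touching it or its lid (all of step 1 and x of chamber in the frame of dock between 0.037 and 0.043 m and y of chamber in the frame of dock between 0.032 and 0.038 m and z of chamber in the frame of dock between 0.001 and 0.007 m and angle between the x axis of chamber and the x axis of dock, either way round below 0.035 rad and angle between the z axis of chamber and the z axis of dock, either way round below 0.04 rad and contact force between chamber and far_stop above 2 N and contact force between chamber and side_stop above 2 N and (contact force between any of the fingers, the arm and lid above 1 N or contact force between any of the fingers, the arm and chamber above 1 N) and linear speed of chamber below 0.02 m/s); the arm keeps its last pose, push and grip.
It fails at once if a bystander is moved by more than 30 mm (distance of any of otoscope, headphones, gel, cotton_jar, tip_box, pen from where it was at the start of the episode above 0.03 m).
It also fails if it takes over 51 s, if anything falls off the work surface, if the arm or the gripper's body presses on something with over 40 N, if the wrist force passes 120 N, or if a joint passes its speed limit or range.

### The arm

A 7-joint arm with a two-finger parallel gripper is mounted at the origin on the work surface. World frame = base frame: x ahead of the robot, y to its left, z up, the work surface at z = 0. Lengths are in m, angles in rad, forces in N, time in s.
With the tool pointing down it reaches from about 0.4 to 0.85 m from the base axis. Payload 4.5 kg.
Tool frame: the origin (TCP) lies where the fingers leave the gripper's body, on its centre line; the fingertips stand 64 mm ahead of it and the grasp point (between the pads) lies 45 mm ahead of it; z points along the fingers, y is the line along which they close (so a half turn about z gives the same grasp; the last joint's range is limited). The gripper opens to 88 mm and grips with 3 to 60 N. Pads are 18 mm wide; open, the fingers measure 123 mm over their backs; the gripper's body (75 mm by 187 mm) begins 45 mm behind the grasp point.
Start: joints at [1.193, 0.689, -0.195, 1.565, 0.157, 0.902, -0.215], TCP at [0.25, -0.573, 0.303] pointing down, gripper open.
Joint ranges: [-3.01, 3.01], [-0.46, 2.08], [-1.47, 1.51], [0.13, 2.56], [-1, 4.14], [0.04, 2.09], [-2.66, 2.66]. Speed limits (rad/s): [2.57, 2.57, 3.14, 3.14, 3.14, 3.14, 3.14].

### API

Orientations are given as a unit quaternion [x, y, z, w].
In Python, from plant import r gives the robot as it stands.
- The arm moves only by the tool play_rows, never from a script. Its arguments are lists of equal length, an entry for each row: "translation": the shift along the tool's x, y, z in m, a list of three; "delta_rot": the turn, a rotation vector about the tool's x, y, z in degrees, a list of three; "grip": the opening, from -1 (shut) to 1 (fully open). In form: {"translation": [[x, y, z], ...], "delta_rot": [[rx, ry, rz], ...], "grip": [grip, ...]}. A call has 1 to 20 rows; each row shifts and turns the commanded pose from where the row before left it, along the tool's axes as they then stand; what a row does not reach is not made up. A row lasts 1/8 s, in which the tool goes at most 62.5 mm and 10.7 degrees, less where a joint would pass 70% of its speed; a pose out of reach is approached as far as the arm can. A call with a gripper value outside its range is refused whole. The fingers move at their own pace and stop on an object; "squeeze" is the grip in N (left out, the last holds). Time passes only in rows, so rows that do not move let the fingers close. It gives the time, the measured TCP pose, the force, the opening and the grip force at its end, in the units of the state.
- r.get_state(): the state, without advancing time (a new reading comes with each control period).
- r.snapshot(name): name is "side" or "top" or "wrist"; returns the picture (480x640x3 uint8, blue, green, red); there is no depth.
- r.get_calibration(name): a dict with "intrinsics" (3x3 intrinsics, pixels), "eye" and "rotation" of the camera in the world. Camera axes: x right, y up, looking along -z (the intrinsics and any distortion apply to the point x, -y, -z); pixel columns grow to the right and rows downward; lengths in m; the calibration is good to about 2 mm. The wrist camera is an equidistant fisheye: a pixel r from the principal point sees the ray r / f radians off the axis. A picture is of the moment at which its call begins: read the wrist's pose just before it. get_calibration takes no time and is no camera call; for the wrist camera it gives the pose at the moment of the call.
- r.finish_job(): hands the job in; it is judged then, once.
Trained networks look in the newest picture that a camera, given by its name, has taken for a name from the list of things; names that differ only in an ending like _2 or _b are one class to them, and where a whole thing is asked for, a point or a joint stands for the part that bears it (a point fixed in the world has none). Each returns a list of dicts, best first, with "confidence" (0 to 1); they miss things now and then, are a little off and sometimes report something else, mostly with a low value. They report only what shows in the picture. A call takes as long as a camera call. They do not tell look-alikes from the thing itself.
- r.look_for(camera, target): "point" ([x, y, z] in m, in world coordinates, good to about 4 mm: the middle of the surface that is visible of it).
- r.silhouettes(camera, target): "pixels" (480x640 bool, what is visible of it).
The state is a dict: "clock": time; "q": joint angles; "qd": joint speeds; "joint_torque": joint torques, N m; "tool_pos": TCP position; "eef_rot": TCP orientation; "contact_force": force on the tool from outside, world axes, zero at the start; "moment": the same for the moment, N m; "opening": opening from 0.0 (shut) to 1.0 (fully open); "finger_force": force on a finger pad.
Only numpy, scipy, OpenCV 4.12 (cv2) and the standard library are available. Lean on these libraries where they do the work, as an engineer would, in place of code of your own. Each camera call takes 0.05 s, during which the arm holds its last target. There are 200 camera calls.

## Working session

There is one attempt and no reset: what is moved stays moved. The work goes in short steps, Python scripts to look and compute and a tool call to move; the robot and the scene stay as the last step left them, time stands still between calls to the robot, and variables do not carry over. Pictures are saved under pics/ and viewed, at most 10 in all, crops included, and the job is handed in when it is done.

Besides the shell and the picture viewer there is one more tool, called by a JSON object that holds its "api" and its "payload". play_rows: Moves the arm, as the interface text tells. Its arguments: {"type":"object","properties":{"translation":{"type":"array","items":{"type":"array","items":{"type":"number"}}},"delta_rot":{"type":"array","items":{"type":"array","items":{"type":"number"}}},"grip":{"type":"array","items":{"type":"number"}},"squeeze":{"type":"number"}},"required":["translation","delta_rot","grip"]}

```bash
ls; mkdir -p pics; python3 - <<'E'
from plant import r
import cv2,numpy as np
for c in("top","side"):
    cv2.imwrite(f"pics/{c}0.png",r.snapshot(c))
    k=r.get_calibration(c);print(c,k)
    for t in("chamber","lid","dock","far_stop","side_stop"):
        print(t,[(np.round(d["point"],3),round(d["confidence"],2)) for d in r.look_for(c,t)])
print(r.get_state())
E
```

```text
pics
top {'intrinsics': array([[468.20732484,   0.        , 325.45615476],
       [  0.        , 468.20732484, 236.61689624],
       [  0.        ,   0.        ,   1.        ]]), 'eye': array([0.36602774, 0.00247721, 0.94337516]), 'rotation': array([-0.07585146,  0.07457036,  0.70534116, -0.70084211])}
chamber [(array([0.34 , 0.118, 0.019]), 0.69), (array([ 0.623, -0.069,  0.014]), 0.67), (array([0.566, 0.112, 0.016]), 0.6)]
lid [(array([ 0.355, -0.176,  0.011]), 0.86), (array([ 0.504, -0.391,  0.012]), 0.85), (array([ 0.503, -0.242,  0.014]), 0.83)]
dock [(array([0.543, 0.137, 0.003]), 0.88)]
far_stop []
side_stop [(array([0.562, 0.199, 0.041]), 0.83), (array([0.608, 0.425, 0.046]), 0.55)]
side {'intrinsics': array([[463.67446071,   0.        , 321.77156957],
       [  0.        , 463.67446071, 240.64039032],
       [  0.        ,   0.        ,   1.        ]]), 'eye': array([0.2997161 , 0.66330295, 0.75391575]), 'rotation': array([-0.06951648,  0.36965828,  0.91197341, -0.16378254])}
chamber [(array([0.569, 0.107, 0.03 ]), 0.75), (array([0.338, 0.118, 0.022]), 0.64), (array([ 0.618,
[... 386 characters left out ...]
 0.6, 'q': array([ 1.19281101,  0.68906408, -0.19460483,  1.5652975 ,  0.15731801,
        0.90249572, -0.21511178]), 'qd': array([ 0.00074888, -0.00176548, -0.00012595,  0.00188072, -0.002168  ,
        0.00016298, -0.00034857]), 'joint_torque': array([-9.18419482e-05, -5.27247298e+01, -1.26676496e+00, -1.53678042e+01,
       -5.19180950e-02, -4.11684186e-04,  6.11882956e-05]), 'tool_pos': array([ 0.2501847 , -0.57276593,  0.30276595]), 'eef_rot': array([9.78876304e-01, 2.04453363e-01, 1.28128299e-05, 5.92879346e-05]), 'contact_force': array([-0.15124719, -0.32987566,  0.01778639]), 'moment': array([-0.00367125,  0.00862142, -0.01309902]), 'finger_force': 0.0, 'opening': 1.0006567087960316}
```

View pics/top0.png

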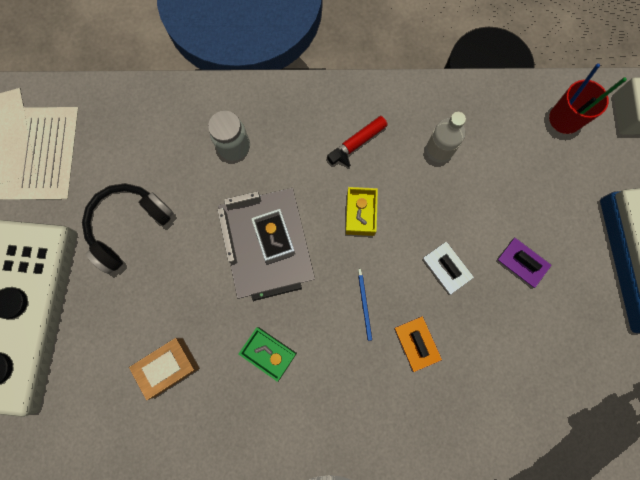

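View pics/side0.png

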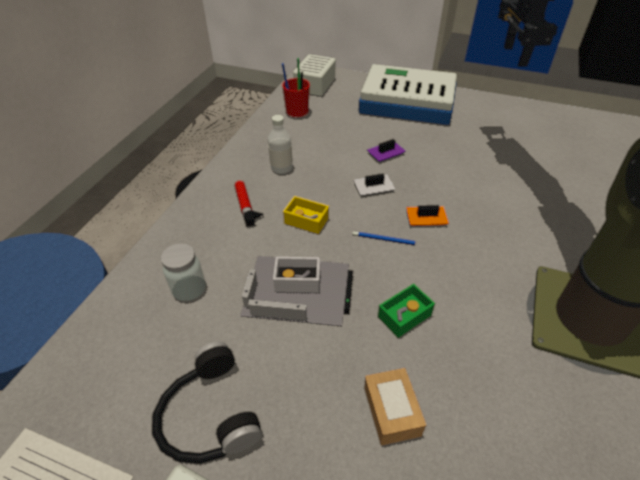

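The top view shows the white lid at about (448,268), the aluminium chamber at (273,235) on the dock, and stops at (226,235) and (242,199). The orange and purple lids and the green and yellow boxes are decoys. Next I fit poses to the silhouettes in both cameras.

```bash
cat > h.py <<'E'
from plant import r
import cv2,numpy as np
from scipy.spatial.transform import Rotation as R
from scipy.optimize import minimize
def box(cx,cy,lx,ly,z0,z1):
    return np.array([[cx+a*lx/2,cy+b*ly/2,z] for a in(-1,1) for b in(-1,1) for z in(z0,z1)])/1000
M=dict(chamber=[box(0,0,90,60,0,40)],lid=[box(0,0,78,48,0,8),box(0,0,90,60,8,13),box(0,0,50,14,13,39)],
 dock=[box(0,0,200,160,0,4)],far_stop=[box(91,25,12,70,4,40)],side_stop=[box(25,71,110,12,4,40)])
def proj(c,P):
    k=r.get_calibration(c);p=(P-k["eye"])@R.from_quat(k["rotation"]).as_matrix()
    K=k["intrinsics"];return np.stack([K[0,2]+K[0,0]*p[:,0]/-p[:,2],K[1,2]+K[1,1]*p[:,1]/p[:,2]],1)
def place(P,x,y,yaw,z):
    c,s=np.cos(yaw),np.sin(yaw);return P@np.array([[c,s,0],[-s,c,0],[0,0,1]])+[x,y,z]
def render(c,parts,pose,z):
    m=np.zeros((480*4,640*4),np.uint8)
    for P in parts:
        h=cv2.convexHull(np.float32(proj(c,place(P,*pose,z))*4+1.5));cv2.fillPoly(m,[np.int32(np.round(h))],255)
    return cv2.resize(m,(640,480),interpolation=cv2.INTER_AREA)/255.
def fit(names,obs,x0,z,ignore={}):
    """obs: list of (cam,name,mask)"""
    def cost(v):
        p=(v[0],v[1],v[2]/5)
        s=0
        for c,n,m in obs:
            w=1-ignore.get((c,n),np.zeros_like(m,float))
            s+=(abs(render(c,M[n],p,z)-m)*w).sum()
        return s
    v=np.array([x0[0],x0[1],x0[2]*5])
    for st in(.01,.003,.001):
        o=minimize(cost,v,method="Nelder-Mead",options=dict(initial_simplex=np.vstack([v,v+np.eye(3)*st*np.array([1,1,5 if st>.005 else 2])]),xatol=1e-5,fatol=.1));v=o.x
    return np.array([v[0],v[1],v[2]/5]),o.fun
def mask(c,n,near):
    b=None
    L=r.silhouettes(c,n)
    q=proj(c,np.array([near]))[0];bd=1e9
    for d in L:
        ys,xs=np.nonzero(d["pixels"]);e=np.hypot(xs.mean()-q[0],ys.mean()-q[1])
        if e<bd:bd,b=e,d["pixels"]
    return (b.astype(float) if bd<40 else None)
E
cat > m1.py <<'E'
from h import *
near=dict(chamber=[.566,.112,.02],lid=[.503,-.238,.014],dock=[.54,.137,.003],far_stop=[.638,.176,.036],side_stop=[.562,.203,.036])
mm={}
for c in("top","side"):
    r.snapshot(c)
    for n in near: mm[c,n]=mask(c,n,near[n]);print(c,n,None if mm[c,n] is None else mm[c,n].sum())
np.save("mm.npy",mm,allow_pickle=True)
y0=np.deg2rad(10)
for n,x0,z in(("chamber",[.566,.112,np.deg2rad(15)],.004),("lid",[.503,-.238,np.deg2rad(35)],0)):
    for cs in(["top"],["side"],["top","side"]):
        ob=[(c,n,mm[c,n]) for c in cs if mm[c,n] is not None]
        if ob:
            p,f=fit(None,ob,x0,z);print(n,cs,p[:2].round(4),np.rad2deg(p[2]).round(1),round(f))
for cs in(["top"],["side"],["top","side"]):
    ob=[(c,n,mm[c,n]) for c in cs for n in("far_stop","side_stop") if mm[c,n] is not None]
    if ob:
        p,f=fit(None,ob,[.54,.135,y0],0);print("stops",cs,p[:2].round(4),np.rad2deg(p[2]).round(1),round(f))
        print([abs(render(c,M[n],p,0)-m).sum().round() for c,n,m in ob])
im=cv2.imread("pics/top0.png")
E
python3 m1.py
```

```text
top chamber 1506.0
top lid 1293.0
top dock 6449.0
top far_stop 328.0
top side_stop 468.0
side chamber 1574.0
side lid 645.0
side dock 5000.0
side far_stop 352.0
side side_stop 881.0
chamber ['top'] [0.568 0.108] 18.5 73
chamber ['side'] [0.5676 0.1072] 20.3 29
chamber ['top', 'side'] [0.5678 0.1072] 19.5 120
lid ['top'] [ 0.5036 -0.2417] 35.2 82
lid ['side'] [ 0.5032 -0.2442] 35.2 40Traceback (most recent call last):
  File "m1.py", line 13, in <module>
    p,f=fit(None,ob,x0,z);print(n,cs,p[:2].round(4),np.rad2deg(p[2]).round(1),round(f))
        ~~~^^^^^^^^^^^^^^
  File "h.py", line 30, in fit
    o=minimize(cost,v,method="Nelder-Mead",options=dict(initial_simplex=np.vstack([v,v+np.eye(3)*st*np.array([1,1,5 if st>.005 else 2])]),xatol=1e-5,fatol=.1));v=o.x
    res = _minimize_neldermead(fun, x0, args, callback, bounds=bounds,
                               **options)
    fxcc = func(xcc)
    fx = function(np.copy(x), *(wrapper_args + args))
  File "h.py", line 26, in cost
    s+=(abs(render(c,M[n],p,z)-m)*w).sum()
            ~~~~~~^^^^^^^^^^^^
  File "h.py", line 17, in render
    h=cv2.convexHull(np.float32(proj(c,place(P,*pose,z))*4+1.5));cv2.fillPoly(m,[np.int32(np.round(h))],255)
                                ~~~~^^^^^^^^^^^^^^^^^^^^
  File "h.py", line 10, in proj
    k=r.get_calibration(c);p=(P-k["eye"])@R.from_quat(k["rotation"]).as_matrix()
ValueError: time passes only in moves, steps and waits
```

```bash
python3 -c "
import cv2
a=cv2.imread('pics/top0.png')[170:310,200:320];cv2.imwrite('pics/crop.png',cv2.resize(a,None,fx=4.2,fy=4.2,interpolation=cv2.INTER_CUBIC))"
```

```text
(no output)
```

View pics/crop.png

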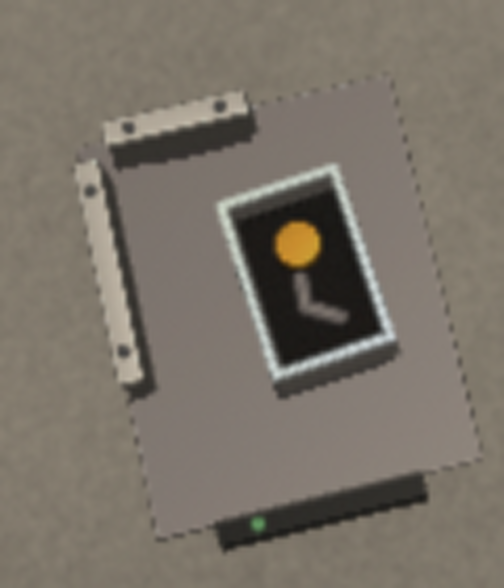

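The crop shows the plate with its corner at upper left, and the chamber off the stops and turned a few degrees more than the dock. I'll cache the calibration and finish the fits.

```bash
sed -i 's/^def proj/CAL={c:r.get_calibration(c) for c in("top","side")}\ndef proj/; s/k=r.get_calibration(c);p=/k=CAL[c];p=/' h.py
cat > m2.py <<'E'
from h import *
mm=np.load("mm.npy",allow_pickle=True).item()
y0=np.deg2rad(12)
def go(lbl,ns,x0,z,css=(["top"],["side"],["top","side"])):
    for cs in css:
        ob=[(c,n,mm[c,n]) for c in cs for n in ns]
        p,f=fit(None,ob,x0,z);print(lbl,cs,p[:2].round(4),np.rad2deg(p[2]).round(1),round(f),flush=True)
go("chamber",["chamber"],[.5678,.1072,.34],.004,(["top","side"],))
go("lid",["lid"],[.5035,-.242,.61],0)
go("stops",["far_stop","side_stop"],[.54,.135,y0],0)
# dock plate edges from image corners (top)
k=CAL["top"]
uv=np.array([[396,75],[483,457],[157,540]])/4.2+[200,170]
K=k["intrinsics"];d=np.stack([(uv[:,0]-K[0,2])/K[0,0],-(uv[:,1]-K[1,2])/K[1,1],-np.ones(3)],1)@R.from_quat(k["rotation"]).as_matrix().T
P=k["eye"]+d*((.004-k["eye"][2])/d[:,2])[:,None]
print(P.round(4),np.linalg.norm(np.diff(P,axis=0),axis=1),((P[0]+P[2])/2).round(4),np.rad2deg(np.arctan2(*(P[0]-P[1])[[1,0]])))
E
python3 m2.py
```

```text
chamber ['top', 'side'] [0.5678 0.1072] 19.5 120
lid ['top'] [ 0.5036 -0.2416] 35.3 80
lid ['side'] [ 0.5033 -0.2442] 35.3 40
lid ['top', 'side'] [ 0.5031 -0.2421] 35.3 138
stops ['top'] [0.561 0.127] 13.5 121
stops ['side'] [0.5596 0.1268] 11.6 144
stops ['top', 'side'] [0.5591 0.1271] 11.8 305
[[0.6746 0.0684 0.004 ]
 [0.4825 0.0251 0.004 ]
 [0.4439 0.1802 0.004 ]] [0.19681724 0.15976507] [0.5593 0.1243 0.004 ] 12.691490793564432
```

```bash
cat > g.py <<'E'
from h import *
def delta(target,yaw):
    """translation in current tool axes (mm) to TCP target; world yaw change of tool x (mod 180) -> rot about tool z"""
    s=r.get_state();T=R.from_quat(s["eef_rot"]);m=T.as_matrix()
    cur=np.rad2deg(np.arctan2(m[1,0],m[0,0]))
    d=(yaw-cur+90)%180-90
    print("t %.2f pos"%s["clock"],s["tool_pos"].round(4),"yaw %.2f"%cur,"tilt",m[:2,2].round(4),"F",s["contact_force"].round(1),"open %.3f ff %.1f"%(s["opening"],s["finger_force"]))
    print("move(mm)",(1000*T.inv().apply(np.array(target)-s["tool_pos"])).round(1),"rotz %.1f"%-d)
E
python3 -c "
from g import *
delta([.5033,-.2425,.2],35.3)"
```

```text
t 1.20 pos [ 0.2502 -0.5728  0.3027] yaw 23.59 tilt [-0. -0.] F [-0.3 -0.3 -0.5] open 1.000 ff 0.0
move(mm) [ 364.2 -201.3  102.7] rotz -11.7
```

{"api": "play_rows", "payload": {"translation": [[0.03,-0.017,0.008],[0.038,-0.021,0.011],[0.038,-0.021,0.011],[0.038,-0.021,0.011],[0.038,-0.021,0.011],[0.038,-0.021,0.011],[0.038,-0.021,0.011],[0.038,-0.021,0.011],[0.038,-0.021,0.011],[0.0302,-0.0163,0.0067],[0,0,0],[0,0,0],[0,0,0]], "delta_rot": [[0,0,0],[0,0,0],[0,0,0],[0,0,0],[0,0,0],[0,0,0],[0,0,0],[0,0,0],[0,0,0],[0,0,0],[0,0,-6],[0,0,-5.7],[0,0,0]], "grip": [1,1,1,1,1,1,1,1,1,1,1,1,1]}}

```text
clock: 2.82
tool_pos: [0.5035, -0.2425, 0.2001]
eef_rot: [0.953, 0.303, 0.0, -0.0]
contact_force: [-0.3, 0.4, 0.5]
opening: 1.0
finger_force: 0.0
```

```bash
python3 - <<'E'
from g import *
delta([.5033,-.2425,.2],35.3)
k=r.get_calibration("wrist");print(k)
cv2.imwrite("pics/w1.png",r.snapshot("wrist"))
print([(np.round(d["point"],4),d["confidence"]) for d in r.look_for("wrist","lid")])
m=[d["pixels"] for d in r.silhouettes("wrist","lid")]
print([(np.argwhere(a).mean(0)[::-1].round(),a.sum()) for a in m])
E
```

```text
t 2.83 pos [ 0.5035 -0.2425  0.2001] yaw 35.24 tilt [0.0004 0.0001] F [-0.3  0.4  0.5] open 1.000 ff 0.0
move(mm) [-0.2 -0.2  0.1] rotz -0.1
{'intrinsics': array([[371.64829954,   0.        , 317.94231933],
       [  0.        , 371.64829954, 247.27983065],
       [  0.        ,   0.        ,   1.        ]]), 'eye': array([ 0.56143931, -0.20214065,  0.28279671]), 'rotation': array([-0.12161324,  0.06333975, -0.45537511,  0.8796771 ])}
[(array([ 0.3782, -0.1526,  0.0116]), 0.82), (array([ 0.5081, -0.2377,  0.0081]), 0.76), (array([ 0.5407, -0.3837,  0.0137]), 0.72)]
[(array([317., 236.]), np.int64(9113)), (array([147., 304.]), np.int64(2067)), (array([480., 299.]), np.int64(1600))]
```

View pics/w1.png

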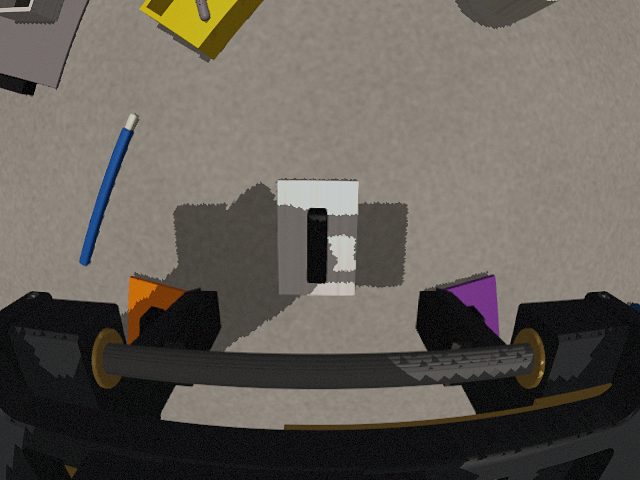

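The wrist view shows the white lid between the fingers, centred at about (317,236), with its handle at (317,245). I'll refine its pose with the fisheye model.

```bash
cat >> h.py <<'E'
_pp=proj
def proj(c,P):
    if c!="wrist":return _pp(c,P)
    k=CAL[c];p=(P-k["eye"])@R.from_quat(k["rotation"]).as_matrix();q=np.stack([p[:,0],-p[:,1],-p[:,2]],1)
    rho=np.hypot(q[:,0],q[:,1]);t=np.arctan2(rho,q[:,2]);K=k["intrinsics"]
    return np.stack([K[0,2]+K[0,0]*t*q[:,0]/rho,K[1,2]+K[1,1]*t*q[:,1]/rho],1)
E
python3 - <<'E'
import h
from h import *
CAL["wrist"]=r.get_calibration("wrist")
m=mask("wrist","lid",[.5035,-.2425,.012])
for z in(0,):
    p,f=fit(None,[("wrist","lid",m)],[.5035,-.2425,.61],z);print(p[:2].round(4),np.rad2deg(p[2]).round(2),f,m.sum())
from g import delta
delta([p[0],p[1],.0795],np.rad2deg(p[2]))
E
```

```text
[ 0.5034 -0.2419] 34.46 149.39607843137253 9113.0
t 3.02 pos [ 0.5034 -0.2426  0.2001] yaw 35.21 tilt [ 0.0002 -0.0002] F [ 0.7 -0.4  0.2] open 1.000 ff 0.0
move(mm) [  0.4  -0.6 120.6] rotz 0.8
```

Good agreement. Descend and grip.

{"api": "play_rows", "payload": {"translation": [[0.0004,-0.0006,0.03],[0,0,0.035],[0,0,0.03],[0,0,0.015],[0,0,0.0105],[0,0,0],[0,0,0],[0,0,0],[0,0,0],[0,0,0],[0,0,0]], "delta_rot": [[0,0,0.8],[0,0,0],[0,0,0],[0,0,0],[0,0,0],[0,0,0],[0,0,0],[0,0,0],[0,0,0],[0,0,0],[0,0,0]], "grip": [1,1,1,1,1,1,-1,-1,-1,-1,-1], "squeeze": 45}}

```text
clock: 4.4
tool_pos: [0.5034, -0.2418, 0.0796]
eef_rot: [0.955, 0.297, 0.0, 0.0]
contact_force: [0.9, -0.2, 0.4]
opening: 0.455
finger_force: 0.0
```

{"api": "play_rows", "payload": {"translation": [[0,0,0],[0,0,-0.02],[0,0,-0.035],[0,0,-0.035],[0,0,-0.03],[0,0,0]], "delta_rot": [[0,0,0],[0,0,0],[0,0,0],[0,0,0],[0,0,0],[0,0,0]], "grip": [-1,-1,-1,-1,-1,-1]}}

```text
clock: 5.15
tool_pos: [0.5046, -0.2424, 0.2028]
eef_rot: [0.955, 0.296, 0.002, 0.002]
contact_force: [0.2, -0.8, -0.5]
opening: 0.006
finger_force: 0.0
```

```bash
python3 - <<'E'
from g import *
delta([.5678,.1075,.20],19.2)
E
```

```text
t 5.15 pos [ 0.5046 -0.2424  0.2028] yaw 34.48 tilt [ 0.0056 -0.0023] F [ 0.2 -0.8 -0.5] open 0.006 ff 0.0
move(mm) [ 250.2 -252.7    2.3] rotz 15.3
```

The fingers close more slowly than I allowed, so the grasp was missed. Open again and re-measure the lid.

{"api": "play_rows", "payload": {"translation": [[0,0,0],[0,0,0],[0,0,0],[0,0,0],[0,0,0],[0,0,0],[0,0,0],[0,0,0],[0,0,0],[0,0,0]], "delta_rot": [[0,0,0],[0,0,0],[0,0,0],[0,0,0],[0,0,0],[0,0,0],[0,0,0],[0,0,0],[0,0,0],[0,0,0]], "grip": [1,1,1,1,1,1,1,1,1,1]}}

```text
clock: 6.4
tool_pos: [0.5034, -0.2418, 0.1995]
eef_rot: [0.955, 0.297, 0.0, 0.0]
contact_force: [0.8, 0.1, 0.4]
opening: 0.998
finger_force: 0.0
```

```bash
cat > m3.py <<'E'
from g import *
CAL["wrist"]=r.get_calibration("wrist")
cv2.imwrite("pics/w2.png",r.snapshot("wrist"))
m=mask("wrist","lid",[.5035,-.2425,.012])
p,f=fit(None,[("wrist","lid",m)],[.5035,-.2425,.61],0);print(p[:2].round(4),np.rad2deg(p[2]).round(2),f,m.sum())
delta([p[0],p[1],.0795],np.rad2deg(p[2]))
E
python3 m3.py
```

```text
[ 0.5036 -0.2418] 34.62 148.40392156862745 9139.0
t 6.50 pos [ 0.5033 -0.2418  0.1996] yaw 34.49 tilt [ 0.0001 -0.0001] F [ 0.6 -1.   0.8] open 1.000 ff 0.0
move(mm) [2.000e-01 1.000e-01 1.201e+02] rotz -0.1
```

View pics/w2.png

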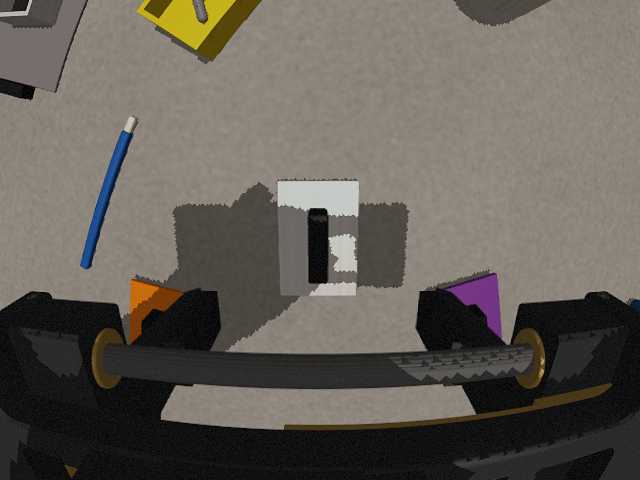

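The lid is unmoved at (318,238). Descend again and wait longer for the grip.

{"api": "play_rows", "payload": {"translation": [[0.0002,0.0001,0.03],[0,0,0.035],[0,0,0.03],[0,0,0.015],[0,0,0.01],[0,0,0],[0,0,0],[0,0,0],[0,0,0],[0,0,0],[0,0,0],[0,0,0],[0,0,0],[0,0,0],[0,0,0],[0,0,0],[0,0,0]], "delta_rot": [[0,0,0],[0,0,0],[0,0,0],[0,0,0],[0,0,0],[0,0,0],[0,0,0],[0,0,0],[0,0,0],[0,0,0],[0,0,0],[0,0,0],[0,0,0],[0,0,0],[0,0,0],[0,0,0],[0,0,0]], "grip": [1,1,1,1,-1,-1,-1,-1,-1,-1,-1,-1,-1,-1,-1,-1,-1], "squeeze": 45}}

```text
clock: 8.62
tool_pos: [0.5036, -0.2418, 0.0795]
eef_rot: [0.955, 0.297, 0.0, 0.0]
contact_force: [-0.7, 0.7, 1.6]
opening: 0.153
finger_force: 45.0
```

{"api": "play_rows", "payload": {"translation": [[0,0,-0.03],[0,0,-0.045],[0,0,-0.045],[0.02,-0.02,0],[0.035,-0.035,0],[0.04,-0.04,0],[0.04,-0.04,0],[0.04,-0.04,0],[0.035,-0.035,0],[0.028,-0.029,0],[0.0124,-0.0135,0],[0,0,0],[0,0,0],[0,0,0]], "delta_rot": [[0,0,0],[0,0,0],[0,0,0],[0,0,0],[0,0,0],[0,0,0],[0,0,0],[0,0,0],[0,0,0],[0,0,0],[0,0,0],[0,0,8],[0,0,7.3],[0,0,0]], "grip": [-1,-1,-1,-1,-1,-1,-1,-1,-1,-1,-1,-1,-1,-1]}}

```text
clock: 10.38
tool_pos: [0.5667, 0.1066, 0.1993]
eef_rot: [0.986, 0.167, -0.001, 0.001]
contact_force: [-0.2, 0.3, -2.4]
opening: 0.158
finger_force: 45.0
```

```bash
cat > m4.py <<'E'
from g import *
delta([.5678,.1075,.1155],19.2)
CAL["wrist"]=r.get_calibration("wrist")
cv2.imwrite("pics/w3.png",r.snapshot("wrist"))
zl=r.get_state()["tool_pos"][2]-.0795
x,y=r.get_state()["tool_pos"][:2]
for n,z,q,yw in(("lid",zl,[x,y,zl],.335),("chamber",.004,[.568,.1075,.02],.335)):
    m=mask("wrist",n,q)
    if m is None: print(n,"none");continue
    c=np.argwhere(m);print(n,m.sum(),c.min(0),c.max(0),c.mean(0))
    np.save(f"{n}_w.npy",m)
    p,f=fit(None,[("wrist",n,m)],[q[0],q[1],yw],z);print(p[:2].round(4),np.rad2deg(p[2]).round(2),f)
E
python3 m4.py
```

```text
t 10.38 pos [0.5667 0.1066 0.1993] yaw 19.17 tilt [-0.0008 -0.0018] F [-0.2  0.3 -2.4] open 0.158 ff 45.0
move(mm) [ 1.5 -0.6 83.8] rotz -0.0
lid 14422.0 [207 246] [353 389] [261.80460408 317.86021356]
[0.5663 0.1063] 19.17 10038.254901960783
chamber none
```

View pics/w3.png

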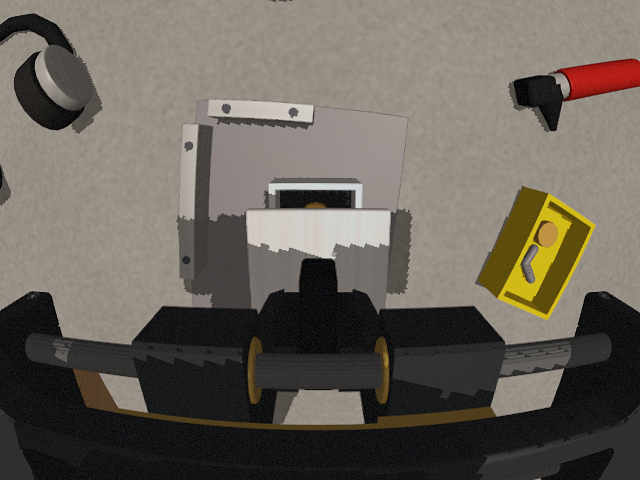

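The lid is held over the chamber. The chamber's far rim is visible at (269..362, 183) and the lid's far edge at (247..390, 209). I'll compare those with their predicted corners.

```bash
cat > m5.py <<'E'
from g import *
CAL["wrist"]=r.get_calibration("wrist")
s=r.get_state();yl=np.deg2rad(19.17);zl=s["tool_pos"][2]-.0795
L=np.array([[.045,.03,.013],[.045,-.03,.013]]);C=np.array([[.045,.03,.04],[.045,-.03,.04]])
print("lid pred",proj("wrist",place(L,*s["tool_pos"][:2],yl,zl)).round(1))
cp=proj("wrist",place(C,.5678,.1075,np.deg2rad(19.2),.004));print("ch pred",cp.round(1))
D=np.array([[.085,-.01,.04],[.085,.06,.04],[-.03,.065,.04],[.08,.065,.04]]);print("stops pred",proj("wrist",place(D,.5597,.126,np.deg2rad(12.7),0)).round(1))
im=cv2.imread("pics/w3.png")
a=cv2.resize(im[95:285,170:410],None,fx=3.3,fy=3.1,interpolation=cv2.INTER_CUBIC);cv2.imwrite("pics/c3.png",a)
E
python3 m5.py
```

```text
lid pred [[244.8 208.6]
 [390.4 208.9]]
ch pred [[271.5 183.5]
 [364.6 183.6]]
stops pred [[317.2 126.3]
 [211.4 117.6]
 [196.2 280.6]
 [203.6 124.7]]
```

View pics/c3.png

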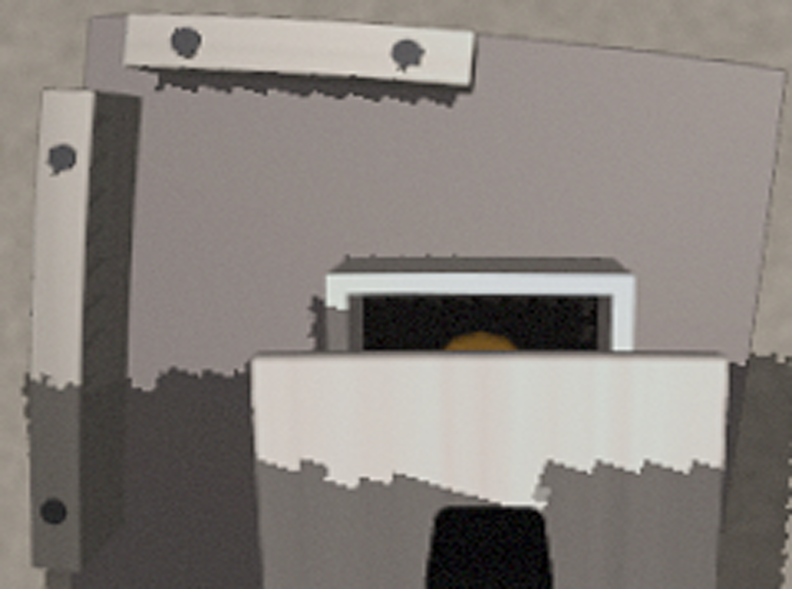

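{"api": "play_rows", "payload": {"translation": [[0.0022,-0.0024,0],[0,0,0.02],[0,0,0.025],[0,0,0.0173],[0,0,0.005],[0,0,0],[0,0,0]], "delta_rot": [[0,0,0],[0,0,0],[0,0,0],[0,0,0],[0,0,0],[0,0,0],[0,0,0]], "grip": [-1,-1,-1,-1,-1,-1,-1]}}

```text
clock: 11.4
tool_pos: [0.5688, 0.1112, 0.1329]
eef_rot: [0.986, 0.167, 0.001, -0.0]
contact_force: [-0.2, -0.2, -2.4]
opening: 0.156
finger_force: 45.0
```

```bash
cat > m6.py <<'E'
from g import *
delta([.5687,.109,.1155],19.2)
CAL["wrist"]=r.get_calibration("wrist")
im=r.snapshot("wrist");cv2.imwrite("pics/w4.png",im)
s=r.get_state();yl=np.deg2rad(19.17);zl=s["tool_pos"][2]-.0795
L=np.array([[.045,.03,.013],[.045,-.03,.013],[.045,.03,.008],[.045,-.03,.008]]);C=np.array([[.045,.03,.04],[.045,-.03,.04],[.045,.03,0],[.045,-.03,0]])
print("lid pred",proj("wrist",place(L,*s["tool_pos"][:2],yl,zl)).round(1).tolist())
print("ch pred",proj("wrist",place(C,.5687,.109,np.deg2rad(19.2),.004)).round(1).tolist())
cv2.imwrite("pics/c4.png",cv2.resize(im[130:270,220:420],None,fx=4,fy=4,interpolation=cv2.INTER_CUBIC))
E
python3 m6.py
```

```text
t 11.40 pos [0.5688 0.1112 0.1329] yaw 19.20 tilt [0.0015 0.0003] F [-0.2 -0.2 -2.4] open 0.156 ff 45.0
move(mm) [-0.8  2.1 17.4] rotz -0.0
lid pred [[244.8, 209.1], [390.3, 209.2], [247.0, 207.0], [388.1, 207.2]]
ch pred [[258.3, 202.5], [385.6, 202.6], [269.2, 191.8], [373.4, 191.9]]
```

View pics/c4.png

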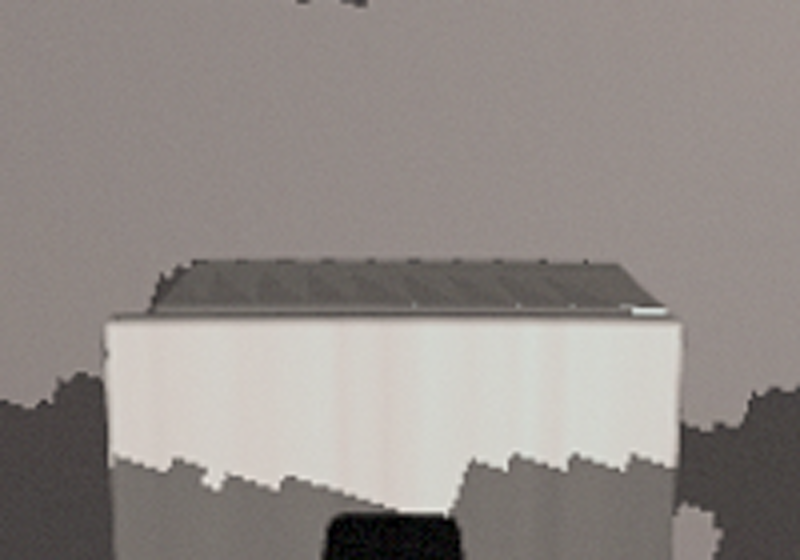

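```bash
cat > m7.py <<'E'
from g import *
delta([.567,.1083,.1155],19.2)
CAL["wrist"]=r.get_calibration("wrist");s=r.get_state()
g=np.mean([r.snapshot("wrist").mean(2) for _ in range(4)],0)
zl=s["tool_pos"][2]-.0795
C=np.array([[.045,.03,.04],[.045,-.03,.04],[.045,.03,0],[.045,-.03,0]])
print("ch pred",proj("wrist",place(C,.567,.1083,np.deg2rad(19.2),.004)).round(1).tolist())
for a,b in((285,300),(310,330),(345,360)):print("rows188-215",a,g[188:216,a:b].mean(1).round().astype(int).tolist())
for rr in(197,200,203):print("row",rr,"L255",g[rr,250:280].round().astype(int).tolist(),"R365",g[rr,365:395].round().astype(int).tolist())
E
python3 m7.py
```

```text
t 11.45 pos [0.5687 0.1112 0.133 ] yaw 19.20 tilt [0.0015 0.0003] F [-0.3 -0.5 -1.6] open 0.157 ff 45.0
move(mm) [-2.6  2.2 17.5] rotz -0.0
ch pred [[258.6, 206.2], [385.7, 206.4], [269.5, 194.9], [373.5, 195.0]]
rows188-215 285 [139, 139, 139, 139, 139, 140, 122, 92, 93, 94, 92, 91, 90, 91, 91, 90, 88, 97, 116, 117, 86, 125, 174, 199, 207, 207, 206, 207]
rows188-215 310 [141, 140, 141, 140, 141, 141, 120, 93, 93, 94, 94, 92, 91, 91, 90, 89, 88, 95, 110, 116, 83, 131, 175, 200, 207, 207, 207, 207]
rows188-215 345 [143, 142, 143, 142, 143, 144, 131, 98, 93, 94, 94, 93, 91, 92, 92, 91, 90, 92, 105, 118, 87, 128, 173, 200, 210, 209, 209, 209]
row 197 L255 [135, 135, 136, 135, 136, 137, 136, 138, 137, 138, 140, 142, 140, 119, 102, 105, 103, 91, 95, 93, 94, 94, 95, 95, 94, 92, 93, 94, 94, 95] R365 [94, 93, 93, 94, 92, 93, 94, 92, 93, 92, 97, 118, 143, 145, 144, 143, 142, 142, 142, 142, 144, 144, 143, 144, 143, 143, 143, 143, 142, 143]
row 200 L255 [137, 136, 136, 136, 135, 136, 136, 137, 132, 94, 66, 67, 65, 69, 78, 86, 92, 93, 92, 92, 92, 91, 94, 91, 90, 91, 89, 87, 90, 94] R365 [95, 93, 93, 94, 94, 96, 95, 94, 94, 95, 95, 94, 93, 97, 115, 135, 143, 143, 143, 143, 143, 142, 142, 143, 143, 143, 143, 143, 142, 142]
row 203 L255 [136, 135, 136, 136, 137, 137, 137, 137, 119, 64, 70, 82, 92, 89, 89, 88, 88, 86, 88, 93, 95, 96, 92, 91, 92, 88, 89, 87, 88, 87] R365 [88, 88, 92, 93, 95, 95, 96, 98, 96, 95, 96, 95, 95, 96, 95, 94, 93, 108, 132, 143, 143, 143, 143, 143, 143, 143, 143, 142, 143, 143]
```

{"api": "play_rows", "payload": {"translation": [[-0.002,0.0021,0],[0,0,0],[0,0,0],[0,0,0]], "delta_rot": [[0,0,0],[0,0,0],[0,0,0],[0,0,0]], "grip": [-1,-1,-1,-1]}}

```text
clock: 12.15
tool_pos: [0.5671, 0.1085, 0.1322]
eef_rot: [0.986, 0.167, 0.0, -0.0]
contact_force: [0.3, -0.1, -1.4]
opening: 0.158
finger_force: 45.0
```

```bash
python3 -c "
from g import *
delta([.5678,.1084,.1155],19.2)"
```

```text
t 12.15 pos [0.5671 0.1085 0.1322] yaw 19.20 tilt [0.0001 0.    ] F [ 0.3 -0.1 -1.4] open 0.158 ff 45.0
move(mm) [ 0.6  0.4 16.7] rotz -0.0
```

{"api": "play_rows", "payload": {"translation": [[0.0004,0,0.003],[0,0,0.003],[0,0,0.003],[0,0,0.002],[0,0,0.002],[0,0,0]], "delta_rot": [[0,0,0],[0,0,0],[0,0,0],[0,0,0],[0,0,0],[0,0,0]], "grip": [-1,-1,-1,-1,-1,-1]}}

```text
clock: 12.9
tool_pos: [0.5673, 0.1086, 0.1191]
eef_rot: [0.986, 0.167, -0.0, 0.0]
contact_force: [-1.4, -1.0, -1.8]
opening: 0.155
finger_force: 45.0
```

Plug is inside the mouth without resistance. Continue down.

{"api": "play_rows", "payload": {"translation": [[0,0,0.0015],[0,0,0.0015],[0,0,0.001],[0,0,0.0005],[0,0,0]], "delta_rot": [[0,0,0],[0,0,0],[0,0,0],[0,0,0],[0,0,0]], "grip": [-1,-1,-1,-1,-1]}}

```text
clock: 13.52
tool_pos: [0.5674, 0.1086, 0.1155]
eef_rot: [0.986, 0.167, 0.0, 0.0]
contact_force: [-2.3, -0.7, 5.9]
opening: 0.157
finger_force: 45.0
```

Seated (z .1155, about 7 N down). Turn to the dock's yaw (about 13.6°) and slide most of the way.

{"api": "play_rows", "payload": {"translation": [[0,0,0],[0,0,0],[0,0,0],[0.004,-0.006,0],[0.006,-0.01,0],[0.006,-0.01,0],[0.006,-0.01,0],[0.005,-0.008,0],[0.003,-0.004,0],[0,0,0],[0,0,0]], "delta_rot": [[0,0,2],[0,0,2],[0,0,1.5],[0,0,0],[0,0,0],[0,0,0],[0,0,0],[0,0,0],[0,0,0],[0,0,0],[0,0,0]], "grip": [-1,-1,-1,-1,-1,-1,-1,-1,-1,-1,-1]}}

```text
clock: 14.9
tool_pos: [0.586, 0.1628, 0.1156]
eef_rot: [0.993, 0.119, 0.001, -0.0]
contact_force: [0.8, 0.5, 5.8]
opening: 0.157
finger_force: 45.0
```

```bash
cat > m8.py <<'E'
from g import *
delta([.5897,.1711,.115],13.6)
mm={}
for c in("top","side"):
    im=r.snapshot(c);cv2.imwrite(f"pics/{c}9.png",im)
    for n in("far_stop","side_stop"):
        mm[c,n]=mask(c,n,dict(far_stop=[.638,.176,.036],side_stop=[.562,.203,.036])[n])
CAL["wrist"]=r.get_calibration("wrist");im=r.snapshot("wrist");cv2.imwrite("pics/w9.png",im)
for n in("far_stop","side_stop"): mm["wrist",n]=mask("wrist",n,dict(far_stop=[.638,.176,.036],side_stop=[.562,.203,.036])[n])
for cs in(["wrist"],["top","side"]):
    ob=[(c,n,mm[c,n]) for c in cs for n in("far_stop","side_stop") if mm[c,n] is not None]
    print([(o[0],o[1],o[2].sum()) for o in ob])
    if ob:
        p,f=fit(None,ob,[.5592,.127,.235],0);print(cs,p[:2].round(4),np.rad2deg(p[2]).round(2),round(f))
E
python3 m8.py
```

```text
t 14.90 pos [0.586  0.1628 0.1156] yaw 13.68 tilt [0.0022 0.0007] F [0.8 0.5 5.8] open 0.157 ff 45.0
move(mm) [ 5.6 -7.2  0.6] rotz 0.1
[('wrist', 'far_stop', np.float64(4899.0))]
['wrist'] [0.5614 0.1272] 13.68 148
[('top', 'side_stop', np.float64(224.0)), ('side', 'far_stop', np.float64(62.0)), ('side', 'side_stop', np.float64(892.0))]
['top', 'side'] [0.5619 0.1266] 13.82 669
```

View pics/w9.png

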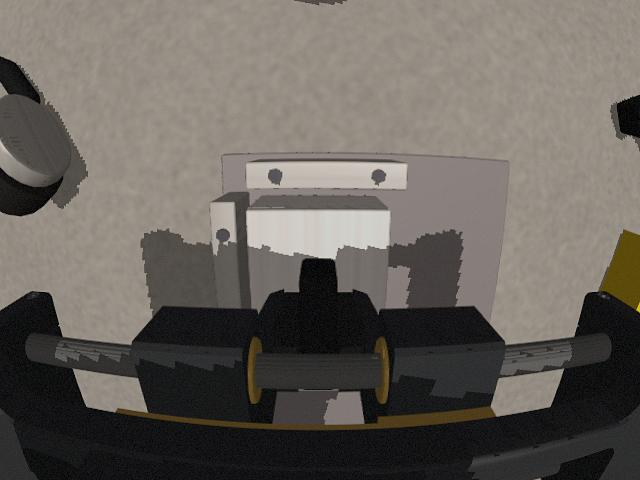

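The chamber is square to the stops: far stop at (247..407, 175), side stop at (225,250). The gaps are about 6–7 mm each. Approach contact in small steps.

{"api": "play_rows", "payload": {"translation": [[0.002,-0.002,0],[0.002,-0.002,0],[0.001,-0.0015,0],[0.0005,-0.0005,0],[0,0,0]], "delta_rot": [[0,0,0],[0,0,0],[0,0,0],[0,0,0],[0,0,0]], "grip": [-1,-1,-1,-1,-1]}}

```text
clock: 15.98
tool_pos: [0.5895, 0.1685, 0.1155]
eef_rot: [0.993, 0.119, 0.0, 0.001]
contact_force: [-1.1, -2.3, 7.5]
opening: 0.153
finger_force: 45.0
```

{"api": "play_rows", "payload": {"translation": [[0,-0.001,0],[0,-0.001,0],[0,-0.001,0],[0,0,0]], "delta_rot": [[0,0,0],[0,0,0],[0,0,0],[0,0,0]], "grip": [-1,-1,-1,-1]}}

```text
clock: 16.48
tool_pos: [0.5895, 0.1708, 0.1156]
eef_rot: [0.993, 0.118, 0.001, 0.001]
contact_force: [0.2, -3.7, 6.0]
opening: 0.154
finger_force: 45.0
```

{"api": "play_rows", "payload": {"translation": [[0.001,-0.0005,0],[0.001,-0.0005,0],[0.001,0,0],[0,0,0]], "delta_rot": [[0,0,0],[0,0,0],[0,0,0],[0,0,0]], "grip": [-1,-1,-1,-1]}}

```text
clock: 16.98
tool_pos: [0.591, 0.1717, 0.1155]
eef_rot: [0.993, 0.118, -0.0, 0.001]
contact_force: [-2.2, -4.2, 7.9]
opening: 0.152
finger_force: 45.0
```

```bash
cat > f.py <<'E'
from g import *
s=r.get_state();a=np.deg2rad(13.7);D=np.array([[np.cos(a),np.sin(a),0],[-np.sin(a),np.cos(a),0],[0,0,1]])
print("F dock",(D@s["contact_force"]).round(1),"M",s["moment"].round(2));delta([.5919,.171,.115],13.7)
E
python3 f.py
```

```text
F dock [-3.2 -3.5  7.9] M [-0.74  0.43  0.  ]
t 16.98 pos [0.591  0.1717 0.1155] yaw 13.57 tilt [-0.0005 -0.003 ] F [-2.2 -4.2  7.9] open 0.152 ff 45.0
move(mm) [0.7 0.9 0.5] rotz -0.1
```

{"api": "play_rows", "payload": {"translation": [[0.0007,-0.0004,0],[0.0007,-0.0003,0],[0.0006,-0.0003,0],[0,0,0]], "delta_rot": [[0,0,0],[0,0,0],[0,0,0],[0,0,0]], "grip": [-1,-1,-1,-1]}}

```text
clock: 17.48
tool_pos: [0.5927, 0.1732, 0.1155]
eef_rot: [0.993, 0.118, -0.0, 0.001]
contact_force: [-1.9, -3.7, 9.1]
opening: 0.154
finger_force: 45.0
```

```bash
python3 f.py
```

```text
F dock [-2.8 -3.2  9.1] M [-0.78  0.52  0.01]
t 17.48 pos [0.5927 0.1732 0.1155] yaw 13.58 tilt [-0.0006 -0.003 ] F [-1.9 -3.7  9.1] open 0.154 ff 45.0
move(mm) [-1.3  2.   0.6] rotz -0.1
```

{"api": "play_rows", "payload": {"translation": [[0.0007,-0.0005,0],[0.0007,-0.0005,0],[0.0006,-0.0005,0],[0,0,0]], "delta_rot": [[0,0,0],[0,0,0],[0,0,0],[0,0,0]], "grip": [-1,-1,-1,-1]}}

```text
clock: 17.98
tool_pos: [0.593, 0.1735, 0.1155]
eef_rot: [0.993, 0.118, -0.002, 0.003]
contact_force: [-5.0, -7.2, 11.7]
opening: 0.153
finger_force: 45.0
```

```bash
python3 f.py
```

```text
F dock [-6.6 -5.8 11.7] M [-1.26  0.99  0.03]
t 17.98 pos [0.593  0.1735 0.1155] yaw 13.54 tilt [-0.0038 -0.0056] F [-5.  -7.2 11.7] open 0.153 ff 45.0
move(mm) [-1.7  2.1  0.6] rotz -0.2
```

Both forces are rising, so both stops are in contact. Increase to about 10 N each.

{"api": "play_rows", "payload": {"translation": [[0.0006,-0.0007,0],[0.0006,-0.0007,0],[0,0,0],[0,0,0]], "delta_rot": [[0,0,0],[0,0,0],[0,0,0],[0,0,0]], "grip": [-1,-1,-1,-1]}}

```text
clock: 18.48
tool_pos: [0.5931, 0.1736, 0.1155]
eef_rot: [0.993, 0.117, -0.003, 0.004]
contact_force: [-6.2, -10.1, 15.2]
opening: 0.151
finger_force: 45.0
```

```bash
python3 f.py; python3 m8.py; python3 -c "
import cv2
a=cv2.resize(cv2.imread('pics/w9.png')[130:280,180:420],None,fx=3.3,fy=3.3,interpolation=cv2.INTER_CUBIC);cv2.imwrite('pics/c9.png',a)"
```

```text
F dock [-8.5 -8.3 15.2] M [-1.73  1.3   0.07]
t 18.48 pos [0.5931 0.1736 0.1155] yaw 13.49 tilt [-0.0058 -0.0077] F [ -6.2 -10.1  15.2] open 0.151 ff 45.0
move(mm) [-1.8  2.3  0.6] rotz -0.2
t 18.48 pos [0.5931 0.1736 0.1155] yaw 13.49 tilt [-0.0058 -0.0077] F [ -6.2 -10.1  15.2] open 0.151 ff 45.0
move(mm) [-3.9  1.7  0.6] rotz -0.1
[('wrist', 'far_stop', np.float64(5140.0))]
['wrist'] [0.5612 0.1277] 13.51 335
[('top', 'far_stop', np.float64(75.0)), ('top', 'side_stop', np.float64(195.0)), ('side', 'side_stop', np.float64(826.0))]
['top', 'side'] [0.5597 0.1267] 13.34 768
```

View pics/c9.png

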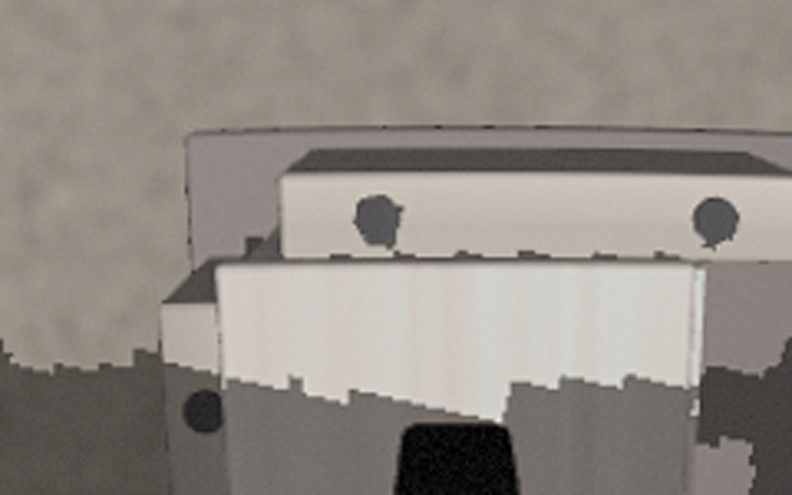

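The close-up shows the lid down flat, parallel to both stops and overhanging them slightly. A thin strip of chamber rim shows on the free side at (700,330), so the play is taken up toward the stops. A small final press increase, then hand in.

{"api": "play_rows", "payload": {"translation": [[0.0005,-0.0006,0],[0.0003,-0.0003,0],[0,0,0],[0,0,0],[0,0,0],[0,0,0]], "delta_rot": [[0,0,0],[0,0,0],[0,0,0],[0,0,0],[0,0,0],[0,0,0]], "grip": [-1,-1,-1,-1,-1,-1]}}

```text
clock: 19.68
tool_pos: [0.5933, 0.1737, 0.1155]
eef_rot: [0.993, 0.117, -0.004, 0.004]
contact_force: [-9.1, -12.3, 16.2]
opening: 0.159
finger_force: 45.0
```

```bash
python3 f.py; python3 -c "
from plant import r
s=r.get_state()
if s['contact_force'][1]<-6 and abs(s['tool_pos'][2]-.1155)<.001: print(r.finish_job())"
```

```text
F dock [-11.7  -9.8  16.2] M [-2.08  1.48  0.11]
t 19.68 pos [0.5933 0.1737 0.1155] yaw 13.46 tilt [-0.0071 -0.0091] F [ -9.1 -12.3  16.2] open 0.159 ff 45.0
move(mm) [-1.9  2.3  0.6] rotz -0.2
the job is handed in; nothing more can be done
None
```

I put the lid on, slid the closed chamber into the dock corner, and handed the job in at about 20 s, still pressing about 12 N on the far stop and 10 N on the side stop by wrist force; the judge returned no verdict.

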